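# Test trike brake controls and hold the parking lever at four clicks

### The job

Check the brake controls of a second-hand cargo trike that are bolted to the bench: first squeeze the brake lever on the handlebar right in towards its grip and let it spring fully back. Then pull the parking-brake lever up from rest, feeling the clicks, until it has clicked four times and not a fifth; its teeth are worn and will not lock, so finish with the lever still held up in your grip at the fourth click. Leave the other things on the bench where they are.

Things in the scene. Friction and masses are not known exactly. Their poses are not given: they have to be found in the camera images.
- brake_stand: Blue steel stand, bolted down, clamping a handlebar end. Origin on the bench under the bar; the 22 mm bar runs along the stand's y at a height of 120 mm, y -145 to 125. Uprights at y -125 and -75, lever perch at -45, black switch housing (46 x 36 x 44 mm) at -12, black rubber hand grip, 32 mm in diameter, from y 10 to 128. The brake lever is on the bar's +x side.
- brake (a joint): Brake lever: angle in rad, 0 at rest, 0.20 squeezed right in to its stop (blade about 2 mm off the grip). It turns about a vertical pin at x 34, y -36 mm of brake_stand; squeezing swings the blade towards -x of brake_stand. A spring returns it: about 3.5 N at brake_blade at rest, 7.5 N fully in.
- brake_blade (a point): Point on the axis of the aluminium brake lever blade, where fingers pull: at rest at x 50, y 100, z 120 mm of brake_stand, 137 mm from the pin. The blade is 10 mm thick and 19 mm high, with a 16 mm ball end 32 mm farther out.
- park_stand: Grey parking-brake bracket, bolted down. Base plate 150 x 100 x 6 mm, two upright cheeks 42 mm apart overall and 96 mm high. Origin on the bench; the lever's pivot lies at x = 130, z = 80 mm, its axis along the bracket's y. The lever's grip points to -x.
- park: Parking-brake lever. Origin on its pivot; at rest its axes are parallel to those of park_stand, and it lies level along its own -x. Pulled up it turns about +y (free end rises); this pull angle is 0 at rest, at most 1.05 rad. Steel cheeks 26 mm high, 26 mm apart overall, to 128 mm from the pivot; then a 20 mm tube. A strong spring drops it back to rest if it is let go.
- park_grip (a point): Centre of the black rubber grip, on its axis, 205 mm from the pivot, 80 mm above the bench at rest. The grip is 28 mm in diameter, 145 to 265 mm from the pivot, with 34 mm collars at its ends. Lifting here takes about 10 to 15 N; before each click the pull rises some 3 to 5 N, then falls suddenly by 6 to 9 N as the pawl drops over the tooth.
- sector: Toothed steel sector between the lever's cheeks, fixed; 7 worn teeth, rim radius 81 mm. Origin on the lever's pivot. Bolted on up to 0.08 rad higher or lower about the same +y from unit to unit, so click 1 comes at a pull angle of 0.06 to 0.22 rad, the next every 0.12. Angle between the x axes of lever and sector: tooth 1 is crossed at 0.14, tooth 4 at 0.50, tooth 5 at 0.62 rad.
- lamp: Bystander: indicator lamp, black cup with an orange lens, 62 mm in diameter, 42 mm high. Origin at the centre of its underside.
- carton: Bystander: small red carton with a white band, 50 x 80 x 55 mm high. Origin at the centre of its underside.
- grease: Bystander: white grease jar with a blue lid, 68 mm in diameter, 70 mm high. Origin at the centre of its underside.
- wrench: Bystander: steel wrench, 160 mm long, lying flat. Origin at its underside; it lies along its own x.

How it is judged:
By the outcome, as a careful person would: the job done as asked, in the order asked, and still so for the second after the job is handed in, while the arm keeps its last pose, push and grip.
It also fails if it takes over 72 s, if anything falls off the work surface, if the arm or the gripper's body presses on something with over 40 N, if the wrist force passes 120 N, or if a joint passes its speed limit or range.

### The arm

A 6-joint arm with a two-finger parallel gripper is mounted at the origin on the work surface. World frame = base frame: x ahead of the robot, y to its left, z up, the work surface at z = 0. Lengths are in m, angles in rad, forces in N, time in s.
With the tool pointing down it reaches from about 0.375 to 0.825 m from the base axis. Payload 5.5 kg.
Tool frame: the origin (TCP) lies at the very end of the fingers, on their centre line; the grasp point (between the pads) lies 19 mm behind it; z points along the fingers, x is the direction in which the jaws open and shut, and the axes are right-handed (so a half turn about z gives the same grasp; the last joint's range is limited). The gripper opens to 85 mm and grips with 20 to 120 N. Pads are 22 mm wide; open, the fingers measure 114 mm over their backs; the gripper's body (76 mm by 85 mm) begins 54 mm behind the grasp point. The pads swing forward as they close: fully open they stand 13 mm farther back than shut.
Start: joints at [1.304, 0.314, -0.047, 1.21, 0, 1.571], TCP at [0.158, 0.579, 0.231] pointing down, gripper open.
Joint ranges: [-2.67, 2.67], [-0.69, 1.73], [-1.03, 1.25], [-2.08, 2.16], [-1.42, 1.45], [-3.14, 3.14]. Speed limits (rad/s): [2.39, 2.39, 3.01, 3.14, 3.14, 3.14].

### API

Orientations are given as a unit quaternion [w, x, y, z].
In Python, from plant import bot gives the robot as it stands. The module is installed in compiled form; this text tells all that it offers. Calls block until the motion is done:
- bot.goto(position, orientation): joint-space move of the TCP to a pose.
- bot.movel(position, frame=None, speed=0.15, contact_N=None): straight line of the TCP; frame=None keeps the orientation; speed is the mean speed in m/s. With contact_N (N) it stops when the force on the tool has changed by that much, and returns True; else False.
- bot.movej(angles): joint-space move.
- bot.open_gripper() and bot.close(grasp_force=None): open the fingers fully, or close them until they stop; grasp_force is the grip in N (None keeps the last).
- bot.sleep(seconds).
- bot.ik(position, orientation): joint angles nearest the present ones, or None.
- bot.sense(): the state.
- bot.snapshot(name): name is "side" or "top"; returns the picture (384x512x3 uint8, blue, green, red); there is no depth.
- bot.camera_model(name): a dict with "camera_matrix" (3x3 intrinsics, pixels), "rvec" (rotation vector, rad) and "tvec" (3), from world to camera coordinates, as OpenCV has them. Camera axes: x right, y down, z forward; pixel columns grow to the right and rows downward; lengths in m; the calibration is good to about 2 mm. A picture is of the moment at which its call begins. camera_model takes no time and is no camera call.
A pose or a line that the arm cannot do raises bot.MotionError and nothing moves.
- bot.finish_job(): hands the job in, once; it reports no verdict.
Trained networks look in the newest picture that a camera, given by its name, has taken for a name from the list of things; names that differ only in an ending like _2 or _b are one class to them, and where a whole thing is asked for, a point or a joint stands for the part that bears it (a point fixed in the world has none). Each returns a list of dicts, best first, with "confidence" (0 to 1); they miss things now and then, are a little off and sometimes report something else, mostly with a low value. They report only what shows in the picture. A call takes as long as a camera call.
- bot.boxes_of(camera, query): "extent" ([left, top, right, bottom] as shares, 0 to 1, of the picture: columns of its width, rows of its height, round what is visible of it).
- bot.spot_point(camera, query): "xy" ([column, row] as shares, 0 to 1, of the picture: columns of its width, rows of its height: a listed point, or the origin of a listed thing).
The state is a dict: "t": time; "joint_pos": joint angles; "dq": joint speeds; "tau": joint torques, N m; "tool_pos": TCP position; "tcp_rot": TCP orientation; "wrist_force": force on the tool from outside, world axes, zero at the start; "torque": the same for the moment, N m; "grip_width": opening from 0.0 (shut) to 1.0 (fully open).
Only numpy, scipy, OpenCV 4.12 (cv2) and the standard library are available. Lean on these libraries where they do the work, as an engineer would, in place of code of your own. Each camera call takes 0.05 s, during which the arm holds its last target.

## Working session

There is one attempt and no reset: what is moved stays moved. The work goes in short steps, each a Python script; the robot and the scene stay as the last script left them, time stands still between calls to the robot, and variables do not carry over. Pictures are saved under pics/ and viewed, and the job is handed in when it is done.

```bash
mkdir -p pics; ls; cat > h.py <<'E'
import numpy as np, cv2
from plant import bot
def P(cam):
    m=bot.camera_model(cam); K=np.array(m["camera_matrix"],float); R=cv2.Rodrigues(np.array(m["rvec"],float))[0]; t=np.array(m["tvec"],float).reshape(3)
    return K,R,t
def proj(cam,X):
    K,R,t=P(cam); return cv2.projectPoints(np.atleast_2d(np.array(X,float)),R,t,K,None)[0].reshape(-1,2)
def onz(cam,px,z):
    K,R,t=P(cam); d=R.T@np.linalg.inv(K)@np.array([px[0],px[1],1.]); c=-R.T@t
    return c+d*(z-c[2])/d[2]
def tri(p1,p2,c1="side",c2="top"):
    A=[]
    for c,p in((c1,p1),(c2,p2)):
        K,R,t=P(c); M=K@np.c_[R,t]
        A.append(M)
    X=cv2.triangulatePoints(A[0],A[1],np.array(p1,float).reshape(2,1),np.array(p2,float).reshape(2,1)).ravel()
    return X[:3]/X[3]
E
python3 - <<'E'
from h import *
for c in("side","top"):
    cv2.imwrite(f"pics/{c}0.png",bot.snapshot(c))
    K,R,t=P(c); print(c,-R.T@t,R[2],K[0,0])
r={}
for q in ["brake_stand","brake_blade","park_stand","park","park_grip","sector","lamp","carton","grease","wrench"]:
    for c in("side","top"):
        o=bot.spot_point(c,q)[:2]
        print(q,c,[(np.round(np.array(d["xy"])*[512,384],1).tolist(),round(d["confidence"],2)) for d in o])
        if o: r[q,c]=np.array(o[0]["xy"])*[512,384]
    if (q,"side") in r and (q,"top") in r: print("   ",tri(r[q,"side"],r[q,"top"]).round(4))
print(bot.sense())
E
```

```text
pics
side [ 0.39875391 -1.14263791  0.73105092] [ 0.13633218  0.86320442 -0.48609842] 450.0559251371608
top [ 0.28170499 -0.02392347  1.50594468] [ 2.28580620e-01  6.54881142e-04 -9.73524767e-01] 394.68807940124066
brake_stand side []
brake_stand top [([190.0, 213.8], 0.71)]
brake_blade side [([238.7, 149.8], 0.41)]
brake_blade top [([160.4, 189.8], 0.58)]
    [0.5716 0.2731 0.1029]
park_stand side []
park_stand top [([283.3, 217.2], 0.81), ([275.9, 176.4], 0.64)]
park side [([281.4, 224.4], 0.68)]
park top [([278.8, 176.9], 0.67)]
    [ 0.6342 -0.16    0.0739]
park_grip side [([296.5, 335.9], 0.72), ([212.3, 238.9], 0.69)]
park_grip top [([292.8, 230.9], 0.77), ([188.7, 211.8], 0.65)]
    [ 0.5855 -0.2683 -0.2363]
sector side [([283.3, 224.8], 0.83)]
sector top [([278.2, 175.3], 0.61)]
    [ 0.6404 -0.1581  0.0712]
lamp side [([300.0, 210.2], 0.76), ([282.7, 221.7], 0.5)]
lamp top [([223.8, 156.5], 0.61)]
    [ 0.7411  0.0515 -0.0177]
carton side [([299.6, 336.9], 0.64)]
carton top [([355.9, 190.6], 0.53)]
    [ 0.6107 -0.4714 -0.0119]
grease side [([214.1, 157.4], 0.67), ([224.0, 190.3], 0.62)]
grease top [([111.3, 217.2], 0.81)]
    [ 0.494   0.4842 -0.0209]
wrench side [([220.8, 337.3], 0.78)]
wrench top []
{'t': 1.1, 'joint_pos': array([ 1.30398893e+00,  3.13499741e-01, -4.71160621e-02,  1.21016883e+00,
        2.42710935e-05,  1.57079270e+00]), 'dq': array([ 8.43460518e-04,  9.98980593e-04,  6.79851383e-04,  1.16147201e-03,
        2.21784318e-05, -2.05682099e-04]), 'tau': array([-3.07707169e-04, -5.39476240e+01,  3.40054357e+01,  1.68022158e-03,
        7.40117889e-05,  2.75587787e-06]), 'tool_pos': array([0.15818449, 0.57877393, 0.23129259]), 'tcp_rot': array([-1.31943883e-05,  7.94874092e-01,  6.06774404e-01, -2.71542124e-06]), 'wrist_force': array([ 0.89234728, -0.67125311, -0.16335595]), 'torque': array([ 0.01885951,  0.06288967, -0.0043789 ]), 'grip_width': 1.0004535418131346}
```

View pics/side0.png

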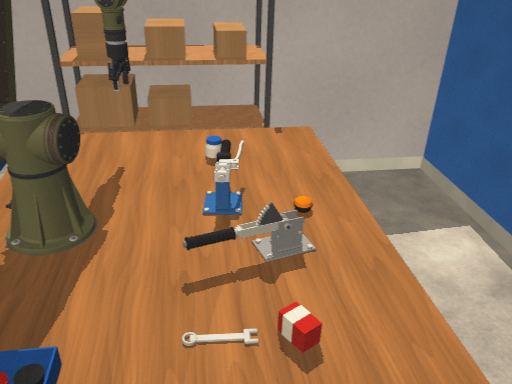

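View pics/top0.png

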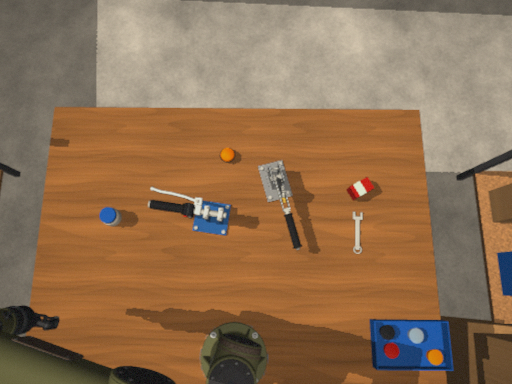

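The side view shows the brake stand's base near (222,203), its rubber grip at (224,150) and the lever's ball end at (241,144). The parking grip runs from (187,243) to (236,234). In the top view the brake grip spans (150,204) to (193,211), with the lever tip at (152,189). The parking grip is at about (292,231) and the pivot at about (279,177). I'll zoom in for a pose fit.

```bash
python3 - <<'E'
from h import *
t=cv2.imread("pics/top0.png"); s=cv2.imread("pics/side0.png")
a=cv2.resize(t[170:250,130:250],None,fx=6,fy=6,interpolation=cv2.INTER_CUBIC)
b=cv2.resize(t[150:255,245:315],None,fx=5.5,fy=5.5,interpolation=cv2.INTER_CUBIC)
c=cv2.resize(s[130:270,175:325],None,fx=4,fy=4,interpolation=cv2.INTER_CUBIC)
cv2.imwrite("pics/za.png",a);cv2.imwrite("pics/zb.png",b);cv2.imwrite("pics/zc.png",c)
E
```

```text
(no output)
```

View pics/za.png

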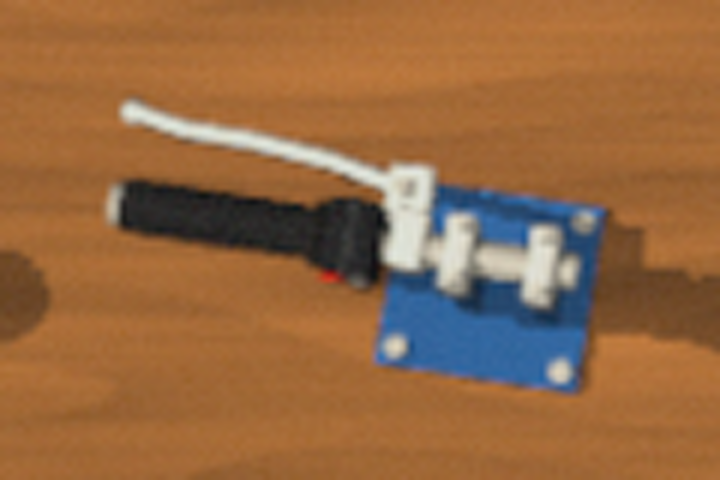

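View pics/zb.png

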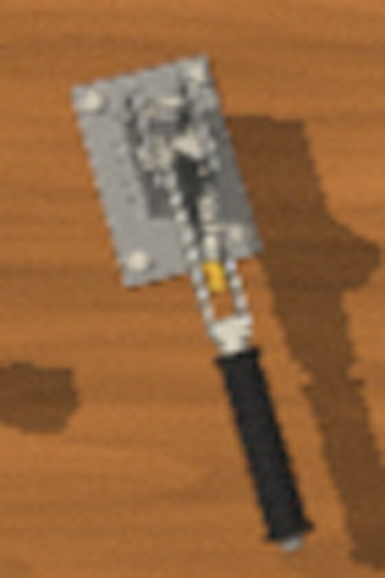

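View pics/zc.png

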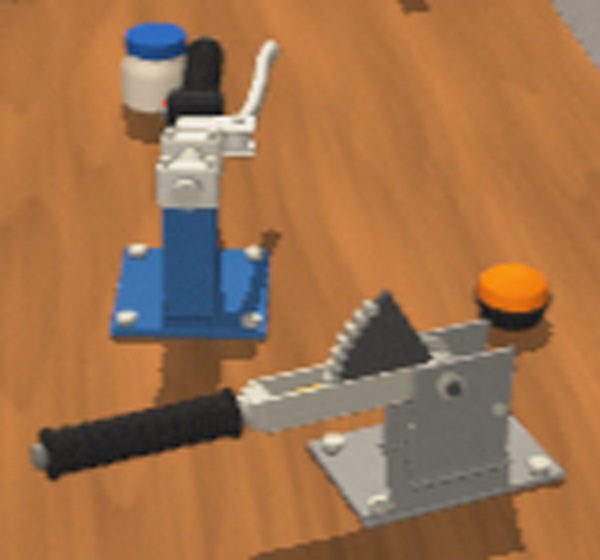

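```bash
cat > fit.py <<'E'
from h import *
from scipy.optimize import least_squares
def T(p,L):
    c,s=np.cos(p[2]),np.sin(p[2]); L=np.array(L); dz=p[3] if len(p)>3 else 0
    return np.c_[p[0]+c*L[:,0]-s*L[:,1],p[1]+s*L[:,0]+c*L[:,1],L[:,2]+dz]
za=lambda u,v:((u+.5)/6-.5+130,(v+.5)/6-.5+170)
zb=lambda u,v:((u+.5)/5.5-.5+245,(v+.5)/5.5-.5+150)
zc=lambda u,v:((u+.5)/4-.5+175,(v+.5)/4-.5+130)
brake=[("top",za(125,207),(0,.128,.12)),("top",za(407,186),(.034,-.036,.13)),("top",za(575,272),(0,-.145,.12)),("top",za(541,250),(0,-.125,.135)),
("side",zc(186,185),(0,-.145,.12)),("side",zc(206,55),(0,.128,.12)),("top",za(133,112),(.054,.132,.12)),("side",zc(269,48),(.054,.132,.12))]
park=[("top",zb(289,535),(-.135,0,.08)),("top",zb(238,352),(-.015,0,.08)),("side",zc(48,455),(-.135,0,.08)),("side",zc(238,412),(-.015,0,.08)),("side",zc(455,388),(.13,-.023,.08))]
def fit(F,x0):
    def r(p):
        X=T(p,[f[2] for f in F]); return np.concatenate([proj(f[0],x)[0]-f[1] for f,x in zip(F,X)])
    s=least_squares(r,x0); return s.x,r(s.x).reshape(-1,2).round(1)
if __name__=="__main__":
  for n,F,x0 in(("brake",brake,[.55,.12,0.2]),("park",park,[.52,-.18,0.2])):
    for e in([],[0.]):
        p,r=fit(F,x0+e); print(n,p.round(4)); print(r.tolist())
E
python3 fit.py
```

```text
brake [ 0.5085  0.1772 -0.1363]
[[-0.5, -0.4], [-0.7, -0.2], [0.3, -0.3], [0.2, 1.9], [1.0, 2.0], [0.3, -1.6], [0.1, 0.6], [0.1, -0.0]]
brake [ 0.5083  0.1768 -0.1363  0.0011]
[[-0.4, -0.4], [-0.7, -0.2], [0.4, -0.3], [0.3, 1.9], [1.0, 1.8], [0.3, -1.9], [0.1, 0.6], [0.1, -0.3]]
park [ 0.5127 -0.1908  0.2446]
[[0.4, -0.3], [0.9, 0.6], [0.8, -1.2], [-0.8, -0.0], [0.0, -0.2]]
park [ 0.513  -0.1888  0.2505 -0.0028]
[[-0.1, -0.4], [0.3, 0.6], [1.1, -0.6], [-0.8, 0.4], [-0.2, 0.1]]
```

```bash
cat >> h.py <<'E'
from scipy.spatial.transform import Rotation as Ro
def quat(xa,za):
    xa=np.array(xa,float);za=np.array(za,float); ya=np.cross(za,xa)
    q=Ro.from_matrix(np.c_[xa,ya,za]).as_quat(); return q[[3,0,1,2]]
B=(.5085,.1772,-.1363); PK=(.5129,-.190,.2475)
def loc(p,v):
    c,s=np.cos(p[2]),np.sin(p[2]); return np.array([p[0]+c*v[0]-s*v[1],p[1]+s*v[0]+c*v[1],v[2]])
def dirv(p,v):
    c,s=np.cos(p[2]),np.sin(p[2]); return np.array([c*v[0]-s*v[1],s*v[0]+c*v[1],v[2]])
R0=.205
def park_pose(th,tilt,r=R0,back=.019,sgn=1):
    # tilt: tool pitch relative to lever normal (rad about +y)
    g=np.array([.13-r*np.cos(th),0,.08+r*np.sin(th)])
    a=th+tilt; zt=np.array([-np.sin(a),0,-np.cos(a)])
    return loc(PK,g+back*zt), quat(dirv(PK,[0,sgn,0]),dirv(PK,zt))
E
python3 - <<'E'
from h import *
for sg in(1,-1):
    q=quat(dirv(B,[0,sg,0]),[0,0,-1])
    for v in([.1,.1,.2],[.1,.1,.1],[.035,.1,.1]): 
        j=bot.ik(loc(B,v),q); print("brake",sg,v,None if j is None else np.round(j,2))
for tilt in(0,-.2,-.4,-.6):
  for sg in(1,-1):
    o=[bot.ik(*park_pose(th,tilt,sgn=sg)) for th in(0,.2,.4,.6,.75)]
    print(tilt,sg,[None if j is None else np.round(j,2).tolist() for j in o])
E
```

```text
brake 1 [0.1, 0.1, 0.2] [0.4  0.47 0.11 1.21 0.   0.54]
brake 1 [0.1, 0.1, 0.1] [ 0.4   0.52 -0.04  1.01  0.    0.54]
brake 1 [0.035, 0.1, 0.1] [ 0.45  0.43 -0.19  0.95  0.    0.59]
brake -1 [0.1, 0.1, 0.2] [ 0.4   0.47  0.11  1.21  0.   -2.61]
brake -1 [0.1, 0.1, 0.1] [ 0.4   0.52 -0.04  1.01  0.   -2.61]
brake -1 [0.035, 0.1, 0.1] [ 0.45  0.43 -0.19  0.95  0.   -2.55]
0 1 [[-0.44, 0.24, -0.56, 0.77, 0.0, -0.69], [-0.36, 0.33, -0.35, 1.05, -0.11, -0.6], [-0.3, 0.47, -0.11, 1.34, -0.2, -0.51], [-0.24, 0.63, 0.15, 1.63, -0.27, -0.41], [-0.2, 0.78, 0.37, 1.86, -0.3, -0.34]]
0 -1 [[-0.44, 0.24, -0.56, 0.77, 0.0, 2.45], [-0.36, 0.33, -0.35, 1.05, -0.11, 2.54], [-0.3, 0.47, -0.11, 1.34, -0.2, 2.63], [-0.24, 0.63, 0.15, 1.63, -0.27, 2.73], [-0.2, 0.78, 0.37, 1.86, -0.3, 2.8]]
-0.2 1 [[-0.53, 0.14, -0.71, 0.57, 0.14, -0.77], [-0.44, 0.2, -0.5, 0.86, 0.0, -0.68], [-0.35, 0.32, -0.27, 1.15, -0.11, -0.59], [-0.28, 0.47, -0.02, 1.43, -0.2, -0.49], [-0.23, 0.61, 0.2, 1.65, -0.24, -0.42]]
-0.2 -1 [[-0.53, 0.14, -0.71, 0.57, 0.14, 2.37], [-0.44, 0.2, -0.5, 0.86, 0.0, 2.46], [-0.35, 0.32, -0.27, 1.
[... 228 characters left out ...]
0.33, 0.32, -0.18, 1.24, -0.11, -0.57], [-0.28, 0.45, 0.03, 1.45, -0.17, -0.5]]
-0.4 -1 [[-0.64, 0.08, -0.85, 0.38, 0.31, 2.3], [-0.53, 0.1, -0.65, 0.68, 0.14, 2.38], [-0.42, 0.18, -0.43, 0.96, 0.0, 2.47], [-0.33, 0.32, -0.18, 1.24, -0.11, 2.57], [-0.28, 0.45, 0.03, 1.45, -0.17, 2.65]]
-0.6 1 [[-0.75, 0.07, -0.98, 0.18, 0.49, -0.91], [-0.63, 0.02, -0.79, 0.49, 0.3, -0.84], [-0.51, 0.07, -0.58, 0.77, 0.14, -0.74], [-0.4, 0.18, -0.34, 1.04, 0.0, -0.65], [-0.33, 0.3, -0.14, 1.25, -0.08, -0.57]]
-0.6 -1 [[-0.75, 0.07, -0.98, 0.18, 0.49, 2.23], [-0.63, 0.02, -0.79, 0.49, 0.3, 2.31], [-0.51, 0.07, -0.58, 0.77, 0.14, 2.4], [-0.4, 0.18, -0.34, 1.04, 0.0, 2.5], [-0.33, 0.3, -0.14, 1.25, -0.08, 2.57]]
```

```bash
python3 - <<'E'
from h import *
q=quat(dirv(B,[0,1,0]),[0,0,-1])
bot.close(20)
bot.goto(loc(B,[.105,.1,.22]),q); bot.movel(loc(B,[.105,.1,.103]),speed=.2)
cv2.imwrite("pics/s1.png",bot.snapshot("side"))
def lx():
    s=bot.sense(); d=s["tool_pos"]-loc(B,[0,0,0]); return round(float(d@dirv(B,[1,0,0])),4), np.round([s["wrist_force"]@dirv(B,[1,0,0]),s["wrist_force"]@dirv(B,[0,1,0]),s["wrist_force"][2]],1), round(s["t"],2)
print(lx())
r=bot.movel(loc(B,[.045,.1,.103]),speed=.06,contact_N=15); print(r,lx())
for x in np.arange(.044,.024,-.002):
    if r: break
    r=bot.movel(loc(B,[x,.1,.103]),speed=.04,contact_N=8); print(r,lx())
    if lx()[1][0]>16: break
cv2.imwrite("pics/s2.png",bot.snapshot("side"));cv2.imwrite("pics/t2.png",bot.snapshot("top"))
E
```

```text
(0.1059, array([ 0.6,  0.5, -0.2]), 4.68)
False (0.0461, array([ 6. ,  2.7, -2.4]), 5.83)
False (0.0452, array([ 5.7,  2.1, -1.2]), 6.08)
False (0.0433, array([ 6.1,  2.7, -2.2]), 6.33)
False (0.0414, array([ 6.9,  2.2, -2.9]), 6.58)
False (0.0395, array([ 6.8,  1.9, -2.7]), 6.83)
False (0.0386, array([ 8.7,  1.6, -4.6]), 7.08)
False (0.0383, array([15.4,  2.2, -7. ]), 7.33)
False (0.038, array([ 19.5,   2.7, -10.2]), 7.58)
```

```bash
python3 - <<'E'
from h import *
a=cv2.imread("pics/s2.png")[90:220,160:310]; b=cv2.imread("pics/t2.png")[150:250,120:250]
c=np.vstack([cv2.resize(a,(450,390)),]);d=cv2.resize(b,(390*130//100*300//390,390))
cv2.imwrite("pics/z2.png",np.hstack([c,d])[:, :800])
bot.movel(loc(B,[.105,.1,.103]),speed=.15)
bot.sleep(.3)
cv2.imwrite("pics/t3.png",bot.snapshot("top"))
bot.movel(loc(B,[.105,.1,.22]),speed=.2)
cv2.imwrite("pics/z3.png",np.hstack([cv2.resize(cv2.imread(f"pics/{n}.png")[170:250,130:230],(400,320),interpolation=cv2.INTER_CUBIC) for n in("top0","t3")]))
print(bot.sense()["t"],bot.sense()["wrist_force"])
E
```

```text
9.4 [ 0.16164478 -1.10810339 -0.49393561]
```

View pics/z2.png

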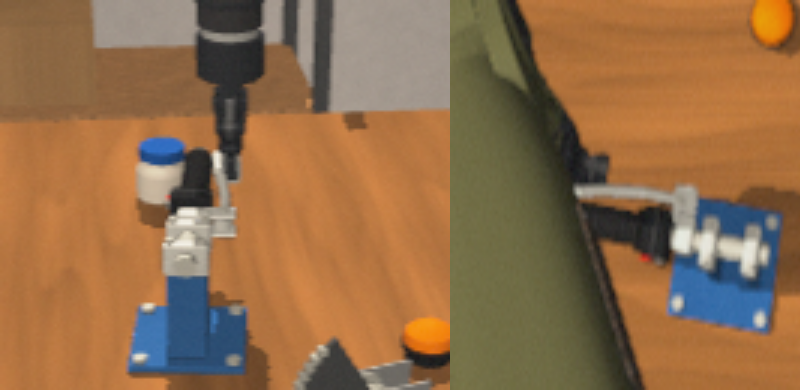

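View pics/z3.png

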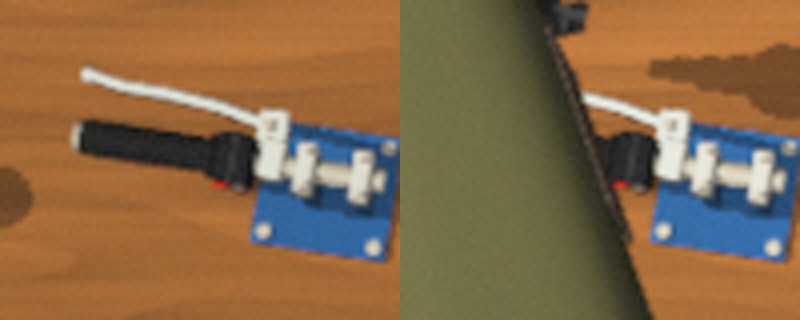

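The brake lever was pressed onto its stop: force rose sharply at local x 38 mm, and the blade lay against the grip in both views. It then returned to its rest line, as the (585,97) part of the last picture shows. Next is the parking lever.

```bash
python3 - <<'E'
from h import *
T=-.15
p,q=park_pose(0,T)
zt=Ro.from_quat(np.array(q)[[1,2,3,0]]).as_matrix()[:,2]
bot.open_gripper()
bot.goto(p-zt*.17,q)
o=bot.spot_point("side","park_grip") if False else None
bot.movel(p-zt*.06,speed=.2)
cv2.imwrite("pics/s4.png",bot.snapshot("side")[150:290,150:330])
cv2.imwrite("pics/t4.png",bot.snapshot("top"))
s=bot.sense();print(s["t"],s["tool_pos"],p-zt*.06)
a=cv2.imread("pics/s4.png");cv2.imwrite("pics/z4.png",cv2.resize(a,None,fx=4,fy=4,interpolation=cv2.INTER_CUBIC))
E
```

```text
12.8667 [ 0.43537189 -0.21037121  0.12196681] [ 0.43424515 -0.20987456  0.12053961]
```

View pics/z4.png

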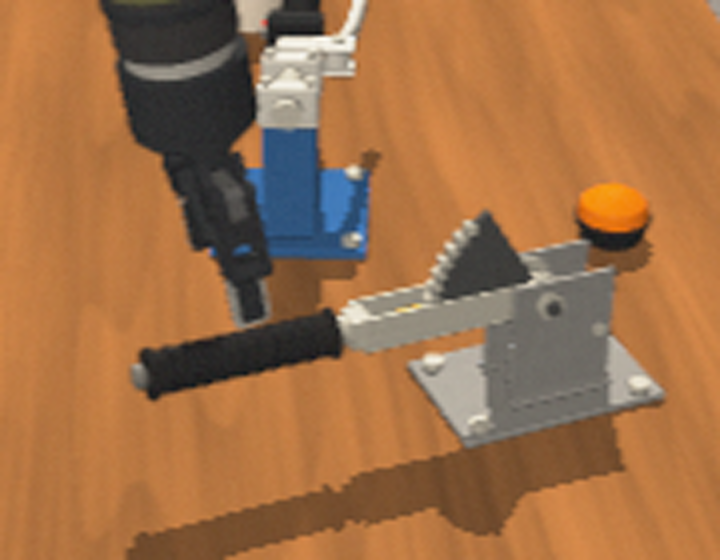

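View pics/t4.png

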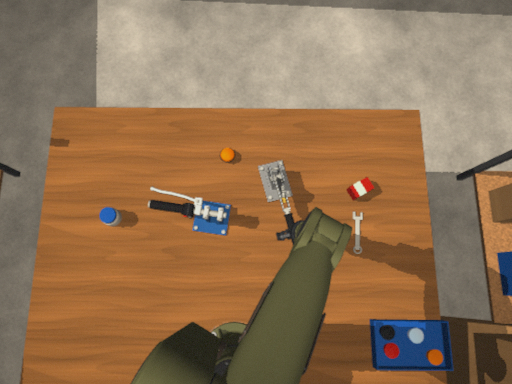

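The top view shows the brake blade tip back at (152,189), the same as at the start. The open fingers are over the parking grip at about (290,235). I'll descend with contact stop.

```bash
python3 - <<'E'
from h import *
T=-.15
p,q=park_pose(0,T)
r=bot.movel(p,speed=.12,contact_N=5)
s=bot.sense();print(r,s["t"],s["tool_pos"]-p,s["wrist_force"].round(1))
cv2.imwrite("pics/z5.png",cv2.resize(bot.snapshot("side")[150:290,150:330],None,fx=4,fy=4,interpolation=cv2.INTER_CUBIC))
if not r:
    bot.close(20); s=bot.sense(); f=s["wrist_force"]
    print(s["grip_width"],s["t"],"x,y,z loc",[round(float(f@dirv(PK,e)),1) for e in np.eye(3)])
    cv2.imwrite("pics/z6.png",cv2.resize(bot.snapshot("side")[150:290,150:330],None,fx=4,fy=4,interpolation=cv2.INTER_CUBIC))
E
```

```text
False 13.5167 [ 0.00035127 -0.00024885  0.00060975] [-0.7  0.4 -0.1]
0.319970984694807 14.125 x,y,z loc [-2.1, 2.2, 4.2]
```

View pics/z5.png

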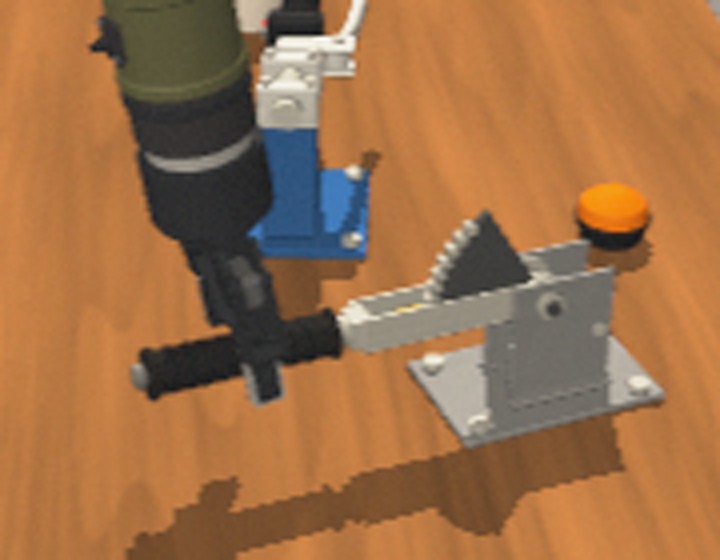

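```bash
ls pics
```

```text
s1.png
s2.png
s4.png
side0.png
t2.png
t3.png
t4.png
top0.png
z2.png
z3.png
z4.png
z5.png
z6.png
za.png
zb.png
zc.png
```

```bash
cat > lift.py <<'E'
from h import *
import sys,json
T=-.15
def st():
    s=bot.sense(); q=s["tcp_rot"]; zt=Ro.from_quat(np.array(q)[[1,2,3,0]]).as_matrix()[:,2]
    g=s["tool_pos"]-.019*zt; d=g-loc(PK,[.13,0,.08]); u=d@dirv(PK,[1,0,0]); v=d[2]
    th=np.arctan2(v,-u); f=s["wrist_force"]
    tan=dirv(PK,[np.sin(th),0,np.cos(th)]); rad=dirv(PK,[-np.cos(th),0,np.sin(th)])
    return s["t"],th,np.hypot(u,v),-f@tan,f@rad,f@dirv(PK,[0,1,0]),s["grip_width"]
def run(a,b,dr=0.,step=.01):
    for th in np.arange(a+step,b+1e-6,step):
        p,q=park_pose(th,T,r=R0+dr)
        bot.movel(p,q,speed=.04); x=st()
        print(f"{th:.3f} t{x[0]:.2f} th{x[1]:.4f} r{x[2]:.4f} pull{x[3]:.1f} rad{x[4]:.1f} lat{x[5]:.1f} w{x[6]:.3f}")
E
python3 - <<'E'
from lift import *
bot.close(80); print(st())
run(0,.2)
E
```

```text
(14.3917, np.float64(0.0018999024931791815), np.float64(0.20495489644272122), np.float64(-7.3427004339564546), np.float64(2.9827238906523292), np.float64(2.1272782350390265), 0.3017257385761014)
0.010 t14.64 th0.0063 r0.2050 pull11.1 rad-4.6 lat-1.7 w0.305
0.020 t14.89 th0.0172 r0.2050 pull10.8 rad-4.3 lat-2.1 w0.301
0.030 t15.14 th0.0284 r0.2050 pull10.9 rad-4.8 lat-1.8 w0.299
0.040 t15.39 th0.0391 r0.2050 pull10.8 rad-4.7 lat-1.3 w0.306
0.050 t15.64 th0.0492 r0.2050 pull11.3 rad-5.2 lat-1.2 w0.301
0.060 t15.89 th0.0591 r0.2050 pull11.6 rad-5.1 lat0.2 w0.301
0.070 t16.14 th0.0690 r0.2050 pull11.3 rad-5.2 lat-0.1 w0.303
0.080 t16.39 th0.0791 r0.2050 pull11.9 rad-5.7 lat-0.2 w0.306
0.090 t16.64 th0.0891 r0.2050 pull11.0 rad-5.7 lat0.5 w0.299
0.100 t16.89 th0.0989 r0.2050 pull11.8 rad-6.3 lat-0.1 w0.304
0.110 t17.14 th0.1082 r0.2050 pull13.7 rad-6.5 lat-0.6 w0.304
0.120 t17.39 th0.1178 r0.2050 pull14.2 rad-7.3 lat0.4 w0.303
0.130 t17.64 th0.1275 r0.2050 pull14.7 rad-7.4 lat0.3 w0.300
0.140 t17.89 th0.1383 r0.2050 pull12.2 rad-6.2 lat-0.2 w0.305
0.150 t18.14 th0.1506 r0.2050 pull6.8 rad-4.2 lat1.8 w0.303
0.160 t18.39 th0.1607 r0.2050 pull7.3 rad-4.4 lat3.3 w0.301
0.170 t18.64 th0.1689 r0.2050 pull11.2 rad-6.1 lat2.7 w0.298
0.180 t18.89 th0.1781 r0.2050 pull12.5 rad-5.5 lat2.0 w0.302
0.190 t19.14 th0.1884 r0.2050 pull11.6 rad-6.8 lat1.6 w0.301
0.200 t19.39 th0.1986 r0.2050 pull11.5 rad-6.1 lat2.3 w0.302
```

Click 1 is clear: the pull rose to 14.7 N, then dropped to 6.8 N, at about 0.14 rad. I'll carry on.

```bash
python3 - <<'E'
from lift import *
run(.2,.44)
E
```

```text
0.210 t19.64 th0.2087 r0.2050 pull12.6 rad-7.3 lat3.2 w0.301
0.220 t19.89 th0.2185 r0.2050 pull12.7 rad-7.2 lat1.8 w0.301
0.230 t20.14 th0.2276 r0.2050 pull14.1 rad-7.4 lat3.6 w0.304
0.240 t20.39 th0.2371 r0.2051 pull15.2 rad-8.8 lat3.4 w0.303
0.250 t20.64 th0.2473 r0.2051 pull17.9 rad-9.0 lat3.1 w0.303
0.260 t20.89 th0.2584 r0.2050 pull12.8 rad-8.0 lat2.6 w0.298
0.270 t21.14 th0.2717 r0.2050 pull7.4 rad-6.1 lat5.2 w0.303
0.280 t21.39 th0.2819 r0.2050 pull7.4 rad-5.9 lat4.8 w0.302
0.290 t21.64 th0.2902 r0.2050 pull11.1 rad-7.6 lat3.4 w0.305
0.300 t21.89 th0.2993 r0.2050 pull12.2 rad-6.3 lat3.7 w0.305
0.310 t22.14 th0.3091 r0.2050 pull12.8 rad-7.3 lat4.4 w0.303
0.320 t22.39 th0.3190 r0.2050 pull12.4 rad-6.9 lat3.5 w0.305
0.330 t22.64 th0.3287 r0.2050 pull12.5 rad-7.3 lat3.7 w0.303
0.340 t22.89 th0.3384 r0.2050 pull13.5 rad-7.3 lat5.4 w0.303
0.350 t23.14 th0.3475 r0.2050 pull13.6 rad-8.4 lat4.5 w0.302
0.360 t23.39 th0.3571 r0.2051 pull16.5 rad-7.8 lat3.9 w0.306
0.370 t23.64 th0.3672 r0.2051 pull16.2 rad-9.3 lat4.8 w0.304
0.380 t23.89 th0.3784 r0.2050 pull13.4 rad-6.9 lat5.2 w0.300
0.390 t24.14 th0.3925 r0.2050 pull6.4 rad-6.5 lat6.8 w0.303
0.400 t24.39 th0.4025 r0.2050 pull9.1 rad-6.5 lat6.1 w0.302
0.410 t24.64 th0.4107 r0.2051 pull11.4 rad-7.0 lat6.0 w0.303
0.420 t24.89 th0.4197 r0.2050 pull12.7 rad-8.2 lat5.7 w0.298
0.430 t25.14 th0.4294 r0.2050 pull13.0 rad-8.1 lat6.1 w0.303
0.440 t25.39 th0.4394 r0.2050 pull12.7 rad-7.8 lat5.9 w0.303
```

Three clicks so far, at about 0.14, 0.26 and 0.38 rad. The fourth should come near 0.50, and I'll stop at 0.545, well short of 0.62.

```bash
python3 - <<'E'
from lift import *
run(.44,.54)
bot.sleep(1.0); print(st())
cv2.imwrite("pics/z7.png",cv2.resize(bot.snapshot("side")[100:290,150:330],None,fx=3,fy=3,interpolation=cv2.INTER_CUBIC))
cv2.imwrite("pics/t7.png",bot.snapshot("top"))
E
```

```text
0.450 t25.64 th0.4493 r0.2050 pull11.8 rad-7.3 lat6.4 w0.304
0.460 t25.89 th0.4589 r0.2050 pull13.5 rad-8.2 lat6.2 w0.299
0.470 t26.14 th0.4674 r0.2050 pull14.9 rad-8.3 lat5.3 w0.302
0.480 t26.39 th0.4764 r0.2051 pull15.3 rad-8.2 lat5.2 w0.301
0.490 t26.64 th0.4861 r0.2050 pull15.7 rad-8.8 lat5.6 w0.302
0.500 t26.89 th0.4970 r0.2050 pull14.8 rad-8.8 lat5.9 w0.302
0.510 t27.14 th0.5112 r0.2050 pull8.2 rad-5.6 lat8.3 w0.298
0.520 t27.39 th0.5214 r0.2050 pull9.1 rad-6.4 lat8.3 w0.301
0.530 t27.64 th0.5295 r0.2050 pull10.6 rad-7.2 lat7.7 w0.301
0.540 t27.89 th0.5383 r0.2050 pull13.4 rad-6.7 lat7.3 w0.304
(28.8917, np.float64(0.5382551459883493), np.float64(0.20504025125124442), np.float64(11.79959438003018), np.float64(-8.390510988615942), np.float64(6.651481051133158), 0.3047657842222107)
```

View pics/z7.png

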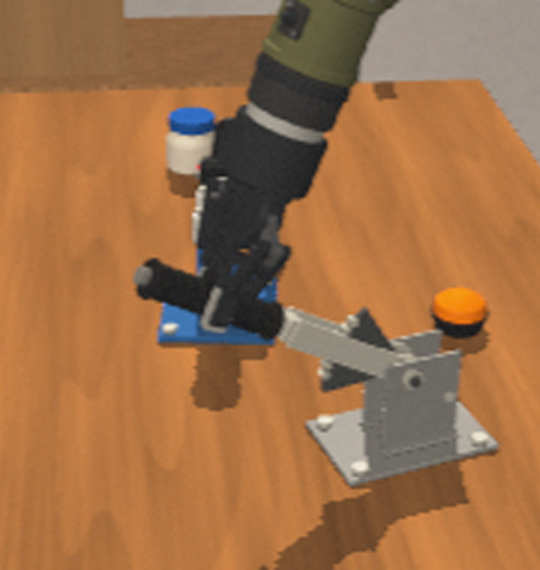

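View pics/t7.png

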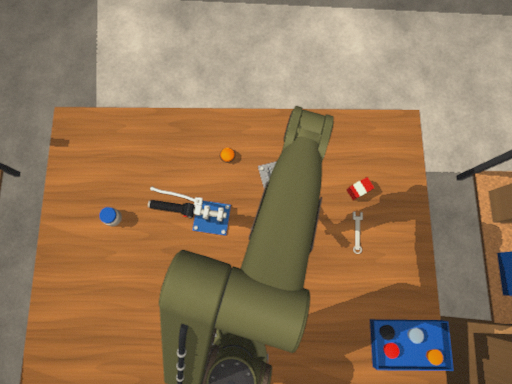

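The side view shows the lever held up in the fingers at about (215,310), with the teeth partly passed. The top view shows the bystanders unmoved: lamp (228,155), carton (360,189), wrench (358,232) and jar (110,217). The brake blade is at rest, with its tip at (152,189). I'm handing in.

```bash
python3 - <<'E'
from h import *
bot.finish_job(); print(bot.sense()["t"])
E
```

```text
the job is handed in; nothing more can be done
the job is handed in; nothing more can be done
```

The job is handed in, with the last logged time at 28.9 s of the 72 s allowed. The parking-brake lever is held up in the grip just past the fourth click.

- **Brake lever:** I pushed the blade in with the closed fingers until it met its stop, where the force jumped from about 7 N to 19.5 N. After I backed off, its tip was at the same place in the top view as at the start.
- **Parking lever:** I gripped the rubber at 80 N and raised the lever in 0.01 rad steps. Four separate pull drops, each some 7 to 10 N, came at about 0.14, 0.26, 0.38 and 0.50 rad.
- **Final hold:** The lever stayed at 0.538 rad for a 1 s check with about 12 N of pull and an unchanged grip. The fifth click would have come near 0.62 rad.
- **Other things on the bench:** The lamp, carton, grease jar and wrench showed no movement in the last top view.

**Differences found:** The first network detections of `park_grip` and `brake_stand` were wrong or missing in one view. I used a two-view pose fit from the pictures instead, with residuals of 2 px or less. At the end there was a small side load of about 7 N and a load along the lever of about 8 N on the grip, probably from a few mm of pose error, with no sign of slipping.

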